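# Change the bottle filler over from the green spout to the orange spout

## Robot

A 6-joint arm with a two-finger parallel gripper is mounted at the origin on the work surface. World frame = base frame: x ahead of the robot, y to its left, z up, the work surface at z = 0. Lengths are in m, angles in degrees, forces in N, time in s.
With the tool pointing down it reaches from about 0.275 to 0.725 m from the base axis. Payload 5.6 kg.
Tool frame: the origin (TCP) lies at the very end of the fingers, on their centre line; the grasp point (between the pads) lies 19 mm behind it; z points along the fingers, y is the line along which they close (so a half turn about z gives the same grasp; the last joint's range is limited). The gripper opens to 85 mm and grips with 20 to 120 N. Pads are 22 mm wide; open, the fingers measure 114 mm over their backs; the gripper's body (76 mm by 85 mm) begins 54 mm behind the grasp point. The pads swing forward as they close: fully open they stand 13 mm farther back than shut.
Start: joints at [92.968, 14.616, 6.199, 0, -81.583, -16.306], TCP at [0.127, 0.535, 0.231] pointing down, gripper open.
Joint ranges: [-168.99, 168.99], [-69.2, 112.95], [-62.41, 85.93], [-164.36, 98.24], [-168.68, -3.75], [-174.98, 174.98]. Speed limits (degrees/s): [147.25, 147.25, 180, 180, 180, 180].

## Interface

Orientations are given as a 3x3 rotation matrix whose columns are the frame's x, y, z axes.
In Python, from workcell import robot gives the robot as it stands.
- The arm moves only by the tool carry_out, never from a script. Its argument "motion" is a list of rows, each an object with "slide": the shift along the tool's x, y, z in units of 0.15 m (1.0 is 0.15 m), a list of three; "twist": the turn, a rotation vector about the tool's x, y, z in units of pi rad (1.0 is pi rad), a list of three; "claw": the opening, from 0 (shut) to 1 (fully open). In form: [{"slide": [dx, dy, dz], "twist": [rx, ry, rz], "claw": claw}, ...]. A call has 1 to 5 rows; each row is the pose to reach, as a shift and turn from the pose commanded when the call began, along the tool's axes at that moment, turning the shorter way round; what a row does not reach only later rows make up. A row lasts 1/10 s, in which the tool goes at most 50 mm and 8.59 degrees, less where a joint would pass 70% of its speed; a pose out of reach is approached as far as the arm can. A call with a number of a shift or a turn outside -1 to 1 is refused whole. A call with a gripper value outside its range is refused whole. The fingers move at their own pace and stop on an object; the grip force is fixed at half the most. Time passes only in rows, so rows that repeat a pose let the fingers close. It gives the time, the measured TCP pose, the force, the opening and the grip force at its end, in the units of the state.
- robot.state(): the state, without advancing time (a new reading comes with each control period).
- robot.camera(name): name is "side" or "top" or "wrist"; returns a dict with "frame" (384x512x3 uint8, red, green, blue), "depth" (384x512 float32, m along the optical axis (not along the pixel's ray), 0 where there is no reading), "vfov" (degrees; the focal length in pixels is half the picture's height over the tangent of half this angle, whatever the lens; pixels are square), "cx", "cy" (the principal point, pixels), "R" (3x3) and "t" (3): a world point X has camera coordinates R X + t. Camera axes: x right, y down, z forward; pixel columns grow to the right and rows downward; lengths in m; the calibration is good to about 2 mm. The wrist camera is an equidistant fisheye: a pixel r from the principal point sees the ray r / f radians off the axis. A picture is of the moment at which its call begins.
- robot.hand_in(): hands the job in; it is judged then, once.
Trained networks look in the newest picture that a camera, given by its name, has taken for a name from the list of things; names that differ only in an ending like _2 or _b are one class to them, and where a whole thing is asked for, a point or a joint stands for the part that bears it (a point fixed in the world has none). Each returns a list of dicts, best first, with "p" (0 to 1); they miss things now and then, are a little off and sometimes report something else, mostly with a low value. They report only what shows in the picture. A call takes as long as a camera call. They do not tell look-alikes from the thing itself.
- robot.search_frame(camera, query): "extent" ([left, top, right, bottom] in pixels, round what is visible of it).
- robot.masks_of(camera, query): "region" (384x512 bool, what is visible of it) and "extent" ([left, top, right, bottom] in pixels, round what is visible of it).
- robot.tip_of(camera, query): "location" ([column, row] in pixels: a listed point, or the origin of a listed thing).
The state is a dict: "clock": time; "joints": joint angles; "dq": joint speeds; "joint_efforts": joint torques, N m; "eef_pos": TCP position; "eef_rot": TCP orientation; "contact_force": force on the tool from outside, world axes, zero at the start; "moment": the same for the moment, N m; "grip_width": finger opening in m; "finger_force": force on a finger pad.
Only numpy, scipy, OpenCV 4.12 (cv2) and the standard library are available. Lean on these libraries where they do the work, as an engineer would, in place of code of your own. Each camera call takes 0.05 s, during which the arm holds its last target. There are 200 camera calls.

## Task

Change the filler over from the green spout to the orange one. First press the green cap onto its spring-loaded spout until it clicks fully home, firmly but without ramming the spout to the bottom of its spring; then turn the selector dial's pointer from the green mark to the orange mark; last, pull the orange cap right off its spout, along its guide. Leave the bottles and other loose things where they are.

Things in the scene. Friction and masses are not known exactly. Their poses are not given: they have to be found in the camera images.
- green_stand: green filling station, fixed: base plate 170 x 140 mm; origin on the table. Spout foot at (20, 0, 90) mm, axis (-0.573, 0, 0.820): it leans 35 deg to the stand's -x. A 14 mm guard bar, 140 mm long along y, is 279 mm above the table over the origin (post at x = 85 mm): it blocks an upright hand, so come in along the leaning axis.
- green_cap_top (a point): Centre of the top of the ribbed green cap (40 mm diameter, 60 mm long, white spot on top). z = cap and spout axis, out of the cap, 35 deg from vertical; y level. Its sides are free to grip across y, 10 to 30 mm below the top. A lug low on its +x side runs on an 8 mm rod 34 mm from the axis, ending 10 mm or more below the top.
- green_cap (a joint): Travel of the green cap along the axis from its spout, m: 0 = home, 0.035 = clear of the spout tip, 0.042 = end of its guide. Stays where left (2 N friction). Detent: pressed on, it resists with about 15 N from 12 mm before home to the crest at 5.5 mm, then snaps home and is held; pulling off takes about 15 N over the first 5 mm.
- green_spout (a joint): How far the green spout and its cap are pushed back into the sleeve, m; rest 0. Sprung: about 1 N to start, then 0.9 N per mm, so it sinks some 15 mm before the cap snaps on: press on past the cap's home place until the click (the force drops). Over 0.026 (25 N) overloads it; solid stop 0.030. It cannot be pulled beyond 0.
- orange_stand: orange filling station, fixed: base plate 170 x 140 mm; origin on the table. Spout foot at (20, 0, 90) mm, axis (-0.573, 0, 0.820): it leans 35 deg to the stand's -x. A 14 mm guard bar, 140 mm long along y, is 279 mm above the table over the origin (post at x = 85 mm): it blocks an upright hand, so come in along the leaning axis.
- orange_cap_top (a point): Centre of the top of the ribbed orange cap (40 mm diameter, 60 mm long, white spot on top). z = cap and spout axis, out of the cap, 35 deg from vertical; y level. Its sides are free to grip across y, 10 to 30 mm below the top. A lug low on its +x side runs on an 8 mm rod 34 mm from the axis, ending 10 mm or more below the top.
- orange_cap (a joint): Travel of the orange cap along the axis from its spout, m: 0 = home, 0.035 = clear of the spout tip, 0.042 = end of its guide. Stays where left (2 N friction). Detent: pressed on, it resists with about 15 N from 12 mm before home to the crest at 5.5 mm, then snaps home and is held; pulling off takes about 15 N over the first 5 mm.
- orange_spout (a joint): How far the orange spout and its cap are pushed back into the sleeve, m; rest 0. Sprung: about 1 N to start, then 0.9 N per mm, so it sinks some 15 mm before the cap snaps on: press on past the cap's home place until the click (the force drops). Over 0.026 (25 N) overloads it; solid stop 0.030. It cannot be pulled beyond 0.
- dial_box: White selector box 130 x 120 x 70 mm, fixed. Origin under its centre, z up. On its top around the dial: a green mark at -0.65 rad and an orange mark at +0.65 rad from the box's +x axis (counter-clockwise from above positive), with three small black ticks between them.
- dial_grip (a point): Grip point of the dial, on its upright axis, 106 mm above the table. The dial is a grey disc (60 mm diameter, its top 80 mm above the table) with a black bar across it, 60 mm long, 14 mm wide, 36 mm high (top 116 mm above the table). The point's x axis runs along the bar towards its end with the white pointer line.
- dial (a joint): Angle of the dial's pointer from the box's +x axis, rad, counter-clockwise from above: -0.65 = green mark, +0.65 = orange mark. Ends of travel -0.95 and 1.2. Stays where it is left; about 0.08 N m of friction.
- bottle1: Bystander, loose: full amber glass bottle with black cap, 76 mm diameter, 280 mm tall; origin at the centre of its underside. Leave it alone.
- bottle2: Bystander, loose: as bottle1; origin at the centre of its underside. Leave it alone.
- bottle3: Bystander, loose: as bottle1; origin at the centre of its underside. Leave it alone.
- spare_cap: Bystander, loose: loose black spare cap standing on the table, 40 mm diameter, 60 mm tall; origin at the centre of its underside. Leave it alone.
- spanner: Bystander, loose: steel spanner lying flat, 170 mm long along its x axis; origin at the centre of its underside. Leave it alone.
- label_roll: Bystander, loose: roll of label paper lying flat, 100 mm diameter, 60 mm high; origin at the centre of its underside. Leave it alone.
- beaker: Bystander, loose: clear plastic beaker, 80 mm diameter, 100 mm tall; origin at the centre of its underside. Leave it alone.
Not all that is in view belongs to the job. What is shaped like the dial_box but purple is not meant.

How it is judged:
By the outcome, as a careful person would: the job done as asked, in the order asked, and still so for the second after the job is handed in, with the robot touching nothing.
It also fails if it takes over 58 s, if anything falls off the work surface, if the arm or the gripper's body presses on something with over 40 N, if the wrist force passes 120 N, or if a joint passes its speed limit or range.

## Working session

There is one attempt and no reset: what is moved stays moved. The work goes in short steps, Python scripts to look and compute and a tool call to move; the robot and the scene stay as the last step left them, time stands still between calls to the robot, and variables do not carry over. Pictures are saved under pics/ and viewed, at most 10 in all, crops included, and the job is handed in when it is done.

Besides the shell and the picture viewer there is one more tool, called as name(argument=value, ...), one argument or row to a line, values as JSON. carry_out: Moves the arm, as the interface text tells. Its arguments: {"type":"object","properties":{"motion":{"type":"array"}},"required":["motion"]}

```bash
mkdir -p pics; cat > h.py <<'E'
import numpy as np, cv2
from workcell import robot
def f(c): return c["frame"].shape[0]/2/np.tan(np.radians(c["vfov"])/2)
def pt(c,u,v,r=2):
    d=c["depth"][int(v)-r:int(v)+r+1,int(u)-r:int(u)+r+1]; d=np.median(d[d>0])
    return np.array(c["R"]).T@(np.array([(u-c["cx"])/f(c)*d,(v-c["cy"])/f(c)*d,d])-np.array(c["t"]))
def cloud(c):
    d=c["depth"];v,u=np.mgrid[:d.shape[0],:d.shape[1]]
    P=np.stack([(u-c["cx"])/f(c)*d,(v-c["cy"])/f(c)*d,d],-1)-np.array(c["t"])
    P=P@np.array(c["R"]); P[d<=0]=np.nan; return P
E
python3 - <<'E'
from h import *
np.set_printoptions(precision=3,suppress=True)
ims=[]
for n in ("side","top"):
    c=robot.camera(n); np.savez("c_"+n,**c); ims.append(c["frame"])
    print(n,c["vfov"],c["cx"],c["cy"],"pos",-np.array(c["R"]).T@np.array(c["t"]))
    for q in ("green_cap_top","orange_cap_top","dial_grip"):
        for r in robot.tip_of(n,q)[:3]:
            u,v=r["location"]; print(q,round(r["p"],2),np.round([u,v]),pt(c,u,v))
    for q in ("green_stand","orange_stand","dial_box","bottle1","spare_cap","beaker","label_roll","spanner"):
        for r in robot.search_frame(n,q)[:4]: print(q,round(r["p"],2),np.round(r["extent"]))
    cv2.imwrite(f"pics/{n}.png",cv2.resize(c["frame"][...,::-1],(800,600)))
E
```

```text
side 47.89897607463023 254.19954553454258 195.53764015253526 pos [-0.099 -0.7    0.861]
orange_cap_top 0.81 [317. 227.] [ 0.529 -0.194  0.166]
orange_cap_top 0.51 [233. 190.] [0.589 0.22  0.018]
dial_grip 0.83 [171. 213.] [0.318 0.146 0.111]
dial_grip 0.67 [257. 216.] [ 0.488 -0.019  0.114]
green_stand 0.86 [206. 106. 275. 209.]
green_stand 0.73 [109. 179. 144. 213.]
green_stand 0.59 [152.  91. 182. 170.]
green_stand 0.53 [388. 218. 440. 322.]
orange_stand 0.66 [285. 167. 367. 296.]
dial_box 0.95 [232. 208. 291. 265.]
dial_box 0.64 [143. 206. 200. 261.]
bottle1 0.92 [391. 218. 440. 322.]
bottle1 0.76 [194.  93. 220. 174.]
bottle1 0.64 [151.  91. 181. 173.]
spare_cap 0.82 [294. 194. 304. 218.]
beaker 0.76 [319. 189. 348. 224.]
label_roll 0.88 [111. 176. 145. 214.]
spanner 0.66 [278. 298. 310. 362.]
spanner 0.17 [320. 185. 349. 227.]
top 49.04229836284174 250.9141203456905 190.2113141237344 pos [0.402 0.019 1.338]
green_cap_top 0.79 [178. 172.] [0.549 0.226 0.198]
dial_grip 0.88 [265. 192.] [ 0.501 -0.014  0.114]
dial_grip 0.85 [209. 254.] [0.321 0.148 0.095]
dial_grip 0.26 [130. 159.] [0.599 0.38  0.119]
green_stand 0.87 [146. 115. 217. 190.]
orange_stand 0.57 [298. 133. 365. 202.]
dial_box 0.9 [179. 229. 238. 284.]
dial_box 0.89 [244. 174. 288. 217.]
bottle1 0.88 [ 93. 136. 145. 170.]
bottle1 0.74 [ 59. 176. 116. 201.]
bottle1 0.72 [256. 186. 275. 204.]
spare_cap 0.69 [246. 126. 257. 148.]
spare_cap 0.25 [ 94. 135. 145. 169.]
beaker 0.59 [272.  98. 300. 134.]
label_roll 0.94 [110. 244. 150. 276.]
spanner 0.57 [334. 212. 371. 263.]
```

View pics/top.png

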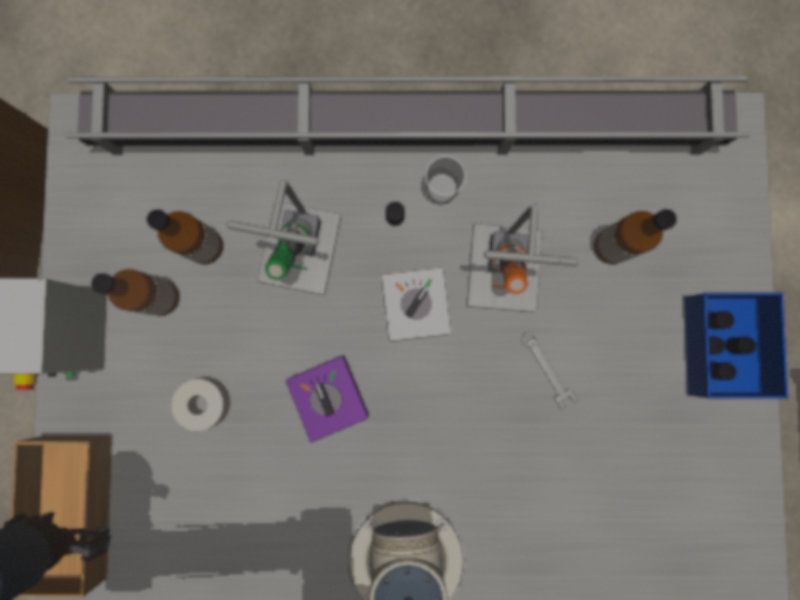

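View pics/side.png

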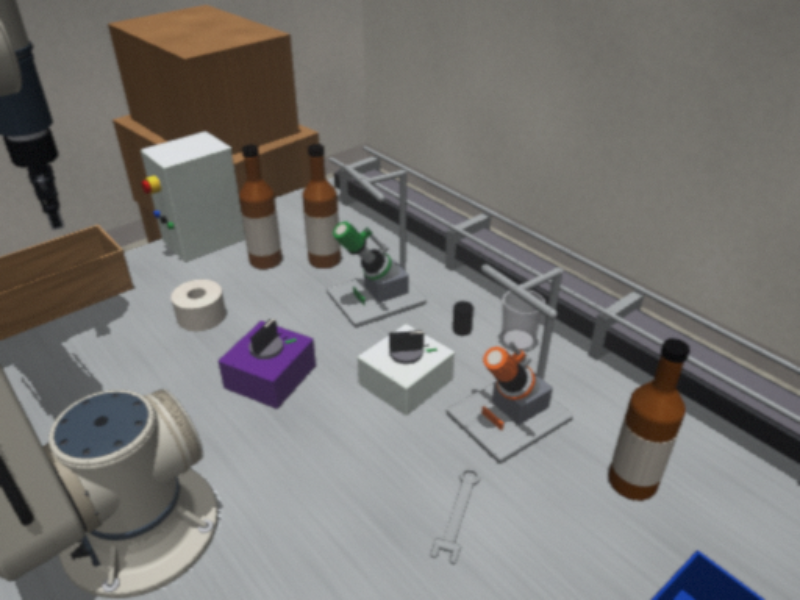

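Top view (800x600): the white dial box is at (416,303), with its pointer toward the green mark at upper right. The purple decoy box is at (326,398). The green cap is at (278,262), the orange cap at (515,280), and the black spare cap at (395,213). Both spouts lean toward the robot. The side view agrees: white box (406,365), purple box (268,362), green cap (350,237), orange cap (500,360).

Next I'll get geometry from the point clouds.

```bash
cat > m.py <<'E'
from h import *
np.set_printoptions(precision=4,suppress=True)
C={n:dict(np.load(f"c_{n}.npz")) for n in("side","top")}
def rng(P,x,y,z): return (P[...,0]>x[0])&(P[...,0]<x[1])&(P[...,1]>y[0])&(P[...,1]<y[1])&(P[...,2]>z[0])&(P[...,2]<z[1])
def rect(P,m):
    return cv2.minAreaRect((P[m][:,:2]*1000).astype(np.float32))
for n,c in C.items():
    P=cloud(c); hsv=cv2.cvtColor(c["frame"],cv2.COLOR_RGB2HSV); H,S,V=[hsv[...,i].astype(int) for i in range(3)]
    t=rng(P,(.3,.42),(-.3,.0),(-.02,.02)); print(n,"table z",np.nanmedian(P[t][:,2]),np.nanstd(P[t][:,2]))
    m=rng(P,(.40,.60),(-.12,.09),(.06,.078))&(S<60); print("box top",m.sum(),np.median(P[m][:,2]),rect(P,m))
    m=rng(P,(.40,.60),(-.12,.09),(.095,.13)); 
    if m.sum()>5: print("bar",m.sum(),np.percentile(P[m][:,2],90),P[m].mean(0),rect(P,m))
    for nm,y in(("green",(.12,.34)),("orange",(-.3,-.1))):
        m=rng(P,(.44,.8),y,(.265,.30)); 
        if m.sum()>5: print(nm,"guard",m.sum(),np.median(P[m],0),rect(P,m))
        hm=(H>45)&(H<85) if nm=="green" else (H<14)
        m=rng(P,(.44,.75),y,(.11,.30))&hm&(S>130)
        print(nm,"cap pts",m.sum(),P[m].mean(0),P[m].min(0),P[m].max(0))
        m=rng(P,(.44,.75),y,(.13,.30))&(S<90)&(cv2.dilate((hm&(S>130)).astype(np.uint8),np.ones((3,3)))>0)
        for p in np.argwhere(m)[:0]: print(p)
E
python3 m.py
python3 - <<'E'
from h import *
a=[]
for n,bx in(("side",[(205,125,285,205),(290,200,370,280),(225,195,305,275)]),("top",[(145,110,225,190),(295,130,375,210),(227,157,307,237)])):
    im=np.load(f"c_{n}.npz")["frame"][...,::-1]
    a.append(np.hstack([cv2.resize(im[y0:y1,x0:x1],(266,266),interpolation=cv2.INTER_CUBIC) for x0,y0,x1,y1 in bx]))
cv2.imwrite("pics/crop.png",np.vstack(a))
E
```

```text
side table z 0.0014871156562270983 0.002176306072103722
box top 1081 0.07101787293178687 ((496.9825744628906, -19.23357391357422), (132.4154052734375, 122.65414428710938), 6.72969913482666)
bar 210 0.11809766198615444 [ 0.4956 -0.0213  0.1099] ((497.61767578125, -19.01803970336914), (17.516239166259766, 61.199737548828125), 56.10653305053711)
green guard 272 [0.6057 0.2091 0.2843] ((602.7333984375, 209.34963989257812), (120.7008285522461, 121.89811706542969), 40.242042541503906)
green cap pts 96 [0.5628 0.215  0.1815] [0.5333 0.2052 0.1588] [0.5998 0.2336 0.205 ]
orange guard 507 [ 0.5559 -0.205   0.2842] ((564.247314453125, -206.152099609375), (121.62162017822266, 123.45916748046875), 46.290138244628906)
orange cap pts 282 [ 0.5377 -0.2062  0.15  ] [ 0.5089 -0.2182  0.1148] [ 0.5835 -0.1763  0.1772]
top table z 0.0013528677010986787 0.0031041134206382143
box top 1370 0.07118718105102831 ((497.76300048828125, -17.728195190429688), (130.18531799316406, 120.07286071777344), 6.790470123291016)
bar 103 0.12011486063350624 [ 0.4971 -0.0174  0.1166] ((497.6575012207031, -17.656496047973633), (13.751989364624023, 59.99293899536133), 56.408512115478516)
green guard 485 [0.6042 0.2132 0.2854] ((604.6480102539062, 214.17529296875), (120.17727661132812, 121.77114868164062), 38.98115539550781)
green cap pts 119 [0.5731 0.2223 0.1857] [0.5416 0.2084 0.1647] [0.5955 0.2401 0.2071]
orange guard 496 [ 0.5602 -0.2     0.2854] ((564.23291015625, -204.88978576660156), (119.4039535522461, 122.79849243164062), 46.026878356933594)
orange cap pts 168 [ 0.5422 -0.1934  0.1597] [ 0.5121 -0.2172  0.1276] [ 0.5692 -0.1755  0.1765]
```

View pics/crop.png

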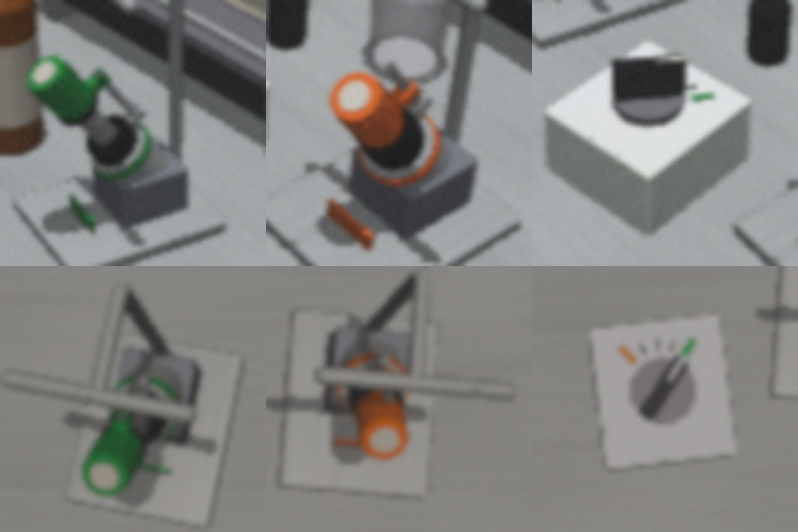

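Crops confirm it: the orange cap top's white spot is at (357,95) in the side crop, the green one at (45,70). On the white dial the pointer is at the green mark. Now I'll fit stand poses using the guard T and triangulate the spots.

```bash
cat > m2.py <<'E'
from m import *
from scipy.optimize import least_squares
print("-----")
def seg(p,a,b):
    t=np.clip(((p-a)@(b-a))/((b-a)@(b-a)),0,1); return np.linalg.norm(p-a-t[:,None]*(b-a),axis=1)
def fit(Q,x0):
    def r(s):
        c,k=np.cos(s[2]),np.sin(s[2]); p=(Q-s[:2])@np.array([[c,-k],[k,c]])
        return np.maximum(0,np.minimum(seg(p,np.array([0,-.07]),np.array([0,.07])),seg(p,np.array([0,0.]),np.array([.085,0]))))
    return least_squares(r,x0,loss="soft_l1",f_scale=.005)
spots={"side":{"green":(218.5,146),"orange":(317,228.5)},"top":{"green":(176.5,172.5),"orange":(331,181.5)}}
def ray(c,u,v):
    R=np.array(c["R"]);d=R.T@np.array([(u-c["cx"])/f(c),(v-c["cy"])/f(c),1]); return -R.T@np.array(c["t"]),d/np.linalg.norm(d)
for nm,y,x0 in(("green",(.12,.34),(.60,.21,-.17)),("orange",(-.3,-.1),(.555,-.2,-.05))):
    S=[]
    for n,c in C.items():
        P=cloud(c);m=rng(P,(.44,.8),y,(.27,.295)); o=fit(P[m][:,:2],x0); S.append(o.x); print(nm,n,o.x,np.degrees(o.x[2]),"cost",o.cost/m.sum())
        # white spot centroid near guess
        hsv=cv2.cvtColor(c["frame"],cv2.COLOR_RGB2HSV);u0,v0=spots[n][nm];vv,uu=np.mgrid[:384,:512]
        w=((uu-u0)**2+(vv-v0)**2<36)&(hsv[...,1]<110)&(hsv[...,2]>120); print("  spot",w.sum(),uu[w].mean(),vv[w].mean(),np.nanmedian(P[w],0)); spots[n][nm]=(uu[w].mean(),vv[w].mean())
    A=np.zeros((3,3));b=np.zeros(3);L=[]
    for n,c in C.items():
        o,d=ray(c,*spots[n][nm]);M=np.eye(3)-np.outer(d,d);A+=M;b+=M@o;L.append((o,d))
    X=np.linalg.solve(A,b); print("  tri",X,[np.linalg.norm((np.eye(3)-np.outer(d,d))@(X-o)) for o,d in L])
    s=np.mean(S,0); c,k=np.cos(s[2]),np.sin(s[2]); Rz=np.array([[c,-k,0],[k,c,0],[0,0,1]])
    q=Rz.T@(X-[s[0],s[1],0])-[.02,0,.09]; ax=np.array([-.5736,0,.8192]); print("  in stand: along",q@ax,"off",q-ax*(q@ax))
E
python3 m2.py | sed -n '/-----/,$p'
python3 - <<'E'
from h import *
s=robot.state();print(s["eef_rot"],s["eef_pos"],s["clock"])
c=robot.camera("wrist");print(c["vfov"],c["cx"],c["cy"],np.array(s["eef_rot"]).T@(-c["R"].T@c["t"]-s["eef_pos"]),np.round(c["R"]@s["eef_rot"],3))
E
```

```text
-----
green side [ 0.5944  0.219  -0.1955] -11.202638374856221 cost 4.601152986637578e-06
  spot 59 217.89830508474577 145.47457627118644 [0.5483 0.2359 0.1936]
green top [ 0.597   0.2213 -0.1954] -11.193944678937775 cost 6.254043237498828e-06
  spot 59 175.77966101694915 172.72881355932202 [0.5475 0.2311 0.1945]
  tri [0.5468 0.2313 0.1983] [np.float64(0.0007769654964720747), np.float64(0.0007769654964720934)]
  in stand: along 0.12892027893564195 off [0.0038 0.0014 0.0026]
orange side [ 0.553  -0.2003 -0.0856] -4.903238875724393 cost 4.783389279229734e-06
  spot 67 316.04477611940297 228.29850746268656 [ 0.5244 -0.1933  0.1652]
orange top [ 0.5558 -0.1968 -0.085 ] -4.871809088330993 cost 6.275877647342391e-06
  spot 53 330.2641509433962 182.0188679245283 [ 0.5253 -0.196   0.1657]
  tri [ 0.5248 -0.1954  0.1664] [np.float64(0.0007497979403149683), np.float64(0.0007497979403149335)]
  in stand: along 0.09118645568550693 off [0.0025 0.0007 0.0017]
[[ 9.73024122e-01 -2.30703398e-01  2.20412384e-05]
 [-2.30703399e-01 -9.73024119e-01  7.06784544e-05]
 [ 5.14089703e-06 -7.38568297e-05 -9.99999997e-01]] [0.12686709 0.53518417 0.23129617] 1.2
65.70646984690485 254.02799980826398 194.69745082286252 [ 0.06726079  0.00109431 -0.14297845] [[-0.     1.    -0.   ]
 [-0.963 -0.    -0.268]
 [-0.268  0.     0.963]]
```

```bash
cat > plan.py <<'E'
from h import *
from scipy.spatial.transform import Rotation as Ro
np.set_printoptions(precision=4,suppress=True)
GT=np.array([.5468,.2313,.1983]);OT=np.array([.5248,-.1954,.1664]);GY,OY=-11.2,-4.9
def pose(yaw,tilt,h):  # tilt: tool z leans toward +x of yaw'd stand; h: heading of tool x if upright
    a=Ro.from_euler('z',yaw,degrees=True).apply([0,1,0])
    return (Ro.from_rotvec(-np.radians(tilt)*a)*Ro.from_euler('z',h,degrees=True)*Ro.from_matrix(np.diag([1.,-1,-1]))).as_matrix()
def step(p,R,p2,R2):
    return np.round(R.T@(p2-p)/.15,3),np.round(Ro.from_matrix(R.T@R2).as_rotvec()/np.pi,3)
def apply(p,R,s,t): return p+R@(s*.15),R@Ro.from_rotvec(t*np.pi).as_matrix()
def now():
    s=robot.state();return np.array(s["eef_pos"]),np.array(s["eef_rot"])
def chain(W,p=None,R=None):
    if p is None:p,R=now()
    for q,Q in W:
        s,t=step(p,R,np.array(q),Q);print(s.tolist(),t.tolist(),"mm",np.linalg.norm(s)*150,"deg",np.linalg.norm(t)*180);p,R=apply(p,R,s,t)
def axis(yaw): return Ro.from_euler('z',yaw,degrees=True).apply([-.5736,0,.8192])
E
python3 - <<'E'
from plan import *
R=pose(GY,35,-191.2);print(R,axis(GY))
P=GT+.08*axis(GY);p,_=now()
W=[([.16,.52,.32],0),([.24,.46,.36],.2),([.32,.39,.36],.4),([.39,.33,.34],.6),([.44,.28,.32],.8),(P,1)]
chain([(q,pose(GY,35*k,-13.3-177.9*k)) for q,k in W]); print(P)
E
```

```text
[[-0.8036  0.1942  0.5627]
 [ 0.1591  0.981  -0.1114]
 [-0.5736 -0.     -0.8192]] [-0.5627  0.1114  0.8192]
[0.238, 0.047, -0.591] [0.0, -0.0, -0.0] mm 95.8280491296781 deg 0.0
[0.612, 0.267, -0.267] [0.013, 0.037, 0.197] mm 107.8667928511829 deg 36.15581281066711
[0.698, -0.092, 0.075] [0.033, 0.022, 0.198] mm 106.20307198946742 deg 36.34796830635792
[0.429, -0.38, 0.258] [0.04, -0.001, 0.197] mm 94.27413484089897 deg 36.18402962634206
[0.146, -0.386, 0.265] [0.032, -0.023, 0.197] mm 73.56685734758554 deg 36.16253309711586
[-0.079, -0.278, 0.545] [0.012, -0.037, 0.198] mm 92.53310218510997 deg 36.32121693996499
[0.5018 0.2402 0.2638]
```

carry_out(
  motion=[
    {"slide":[0.238,0.047,-0.591],"twist":[0,0,0],"claw":0},
    {"slide":[0.238,0.047,-0.591],"twist":[0,0,0],"claw":0},
    {"slide":[0.238,0.047,-0.591],"twist":[0,0,0],"claw":0},
  ],
)

```text
clock: 1.55
eef_pos: [0.1625, 0.5213, 0.327]
eef_rot: [[0.973, -0.232, 0.004], [-0.233, -0.973, 0.012], [0.001, -0.012, -1.0]]
contact_force: [0.1, 0.9, 0.8]
grip_width: 0.0438
finger_force: 0.0
```

carry_out(
  motion=[
    {"slide":[0.612,0.267,-0.267],"twist":[0.013,0.037,0.197],"claw":0},
    {"slide":[0.612,0.267,-0.267],"twist":[0.013,0.037,0.197],"claw":0},
    {"slide":[0.612,0.267,-0.267],"twist":[0.013,0.037,0.197],"claw":0},
    {"slide":[0.612,0.267,-0.267],"twist":[0.013,0.037,0.197],"claw":0},
    {"slide":[0.612,0.267,-0.267],"twist":[0.013,0.037,0.197],"claw":0},
  ],
)

```text
clock: 2.05
eef_pos: [0.2401, 0.4596, 0.3601]
eef_rot: [[0.649, -0.752, 0.119], [-0.755, -0.655, -0.025], [0.097, -0.074, -0.993]]
contact_force: [0.1, -0.7, -0.7]
grip_width: -0.0002
finger_force: 0.0
```

carry_out(
  motion=[
    {"slide":[0.698,-0.092,0.075],"twist":[0.033,0.022,0.198],"claw":0},
    {"slide":[0.698,-0.092,0.075],"twist":[0.033,0.022,0.198],"claw":0},
    {"slide":[0.698,-0.092,0.075],"twist":[0.033,0.022,0.198],"claw":0},
    {"slide":[0.698,-0.092,0.075],"twist":[0.033,0.022,0.198],"claw":0},
    {"slide":[0.698,-0.092,0.075],"twist":[0.033,0.022,0.198],"claw":0},
  ],
)

```text
clock: 2.55
eef_pos: [0.3201, 0.3895, 0.3599]
eef_rot: [[0.082, -0.968, 0.238], [-0.994, -0.096, -0.047], [0.068, -0.232, -0.97]]
contact_force: [0.1, -0.2, -0.5]
grip_width: 0.0001
finger_force: 0.0
```

carry_out(
  motion=[
    {"slide":[0.429,-0.38,0.258],"twist":[0.04,-0.001,0.197],"claw":0},
    {"slide":[0.429,-0.38,0.258],"twist":[0.04,-0.001,0.197],"claw":0},
    {"slide":[0.429,-0.38,0.258],"twist":[0.04,-0.001,0.197],"claw":0},
    {"slide":[0.429,-0.38,0.258],"twist":[0.04,-0.001,0.197],"claw":0},
    {"slide":[0.429,-0.38,0.258],"twist":[0.04,-0.001,0.197],"claw":0},
  ],
)

```text
clock: 3.05
eef_pos: [0.3899, 0.3295, 0.3397]
eef_rot: [[-0.483, -0.801, 0.353], [-0.868, 0.492, -0.069], [-0.119, -0.34, -0.933]]
contact_force: [0.7, 0.1, 0.3]
grip_width: -0.0003
finger_force: 0.0
```

Tracking is good, so I'll continue.

carry_out(
  motion=[
    {"slide":[0.146,-0.386,0.265],"twist":[0.032,-0.023,0.197],"claw":0},
    {"slide":[0.146,-0.386,0.265],"twist":[0.032,-0.023,0.197],"claw":0},
    {"slide":[0.146,-0.386,0.265],"twist":[0.032,-0.023,0.197],"claw":0},
    {"slide":[0.146,-0.386,0.265],"twist":[0.032,-0.023,0.197],"claw":0},
    {"slide":[0.146,-0.386,0.265],"twist":[0.032,-0.023,0.197],"claw":0},
  ],
)

```text
clock: 3.55
eef_pos: [0.4399, 0.2795, 0.3196]
eef_rot: [[-0.818, -0.343, 0.462], [-0.429, 0.899, -0.093], [-0.383, -0.274, -0.882]]
contact_force: [-0.2, -0.3, 0.1]
grip_width: -0.0
finger_force: 0.0
```

carry_out(
  motion=[
    {"slide":[-0.079,-0.278,0.545],"twist":[0.012,-0.037,0.198],"claw":0},
    {"slide":[-0.079,-0.278,0.545],"twist":[0.012,-0.037,0.198],"claw":0},
    {"slide":[-0.079,-0.278,0.545],"twist":[0.012,-0.037,0.198],"claw":0},
    {"slide":[-0.079,-0.278,0.545],"twist":[0.012,-0.037,0.198],"claw":0},
    {"slide":[-0.079,-0.278,0.545],"twist":[0.012,-0.037,0.198],"claw":0},
  ],
)

```text
clock: 4.05
eef_pos: [0.5167, 0.2302, 0.2785]
eef_rot: [[-0.828, 0.172, 0.534], [0.141, 0.985, -0.099], [-0.543, -0.006, -0.84]]
contact_force: [-0.7, 0.4, 0.6]
grip_width: 0.0002
finger_force: 0.0
```

```bash
python3 - <<'E'
from plan import *
s=robot.state();print(s["clock"],s["joints"],s["eef_pos"])
c=robot.camera("wrist");np.savez("w1",**c)
r=robot.tip_of("wrist","green_cap_top");print(r)
fe=f(c);fe2=fe # fisheye focal as stated
def proj(X):
    q=c["R"]@X+c["t"];r=np.hypot(*q[:2]);th=np.arctan2(r,q[2]);return c["cx"]+fe*th*q[0]/r,c["cy"]+fe*th*q[1]/r
im=c["frame"][...,::-1].copy()
u,v=proj(GT);print("pred",u,v);cv2.drawMarker(im,(int(u),int(v)),(255,0,255),0,10)
u,v=proj(s["eef_pos"]);print("tcp",u,v);cv2.drawMarker(im,(int(u),int(v)),(255,255,0),0,10)
cv2.imwrite("pics/w1.png",cv2.resize(im,(800,600)))
E
```

```text
4.05 [  56.6378   -0.2537  -25.3457   36.7256  -56.8049 -174.8544] [0.5167 0.2302 0.2785]
[{'location': [266.1, 174.1], 'p': 0.81}]
pred 264.20858994669464 177.91531856606207
tcp 256.11348660476114 246.15149078747748
```

View pics/w1.png

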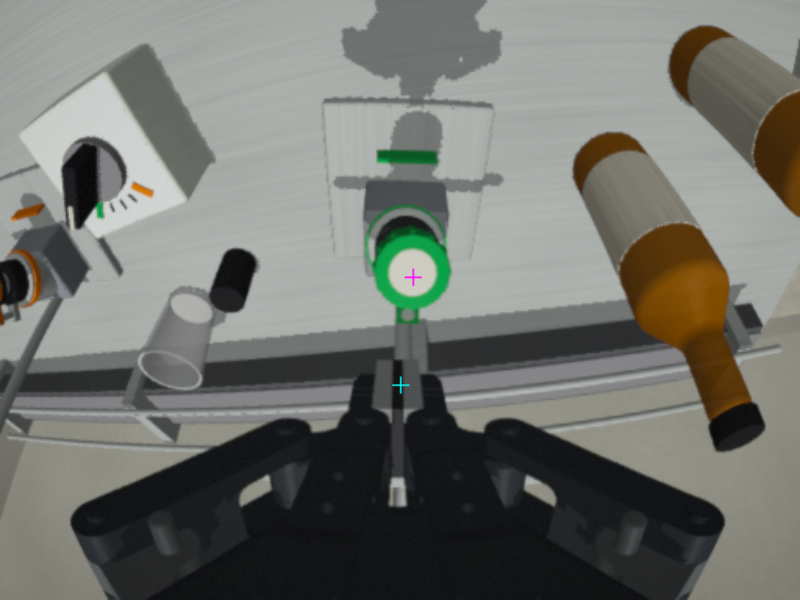

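Wrist view: the white spot is at (413,272), close to my prediction, and the shut fingertips are at (400,385). Joint 6 is at its limit. For pressing, the roll about the axis doesn't matter, so I'll back it off by 15°.

```bash
python3 - <<'E'
from plan import *
R=pose(GY,35,-174.2);a=axis(GY)
chain([(GT+.06*a,R),(GT+.02*a,R)]);print(R)
E
```

```text
[0.142, 0.044, 0.159] [0.005, -0.011, -0.088] mm 32.65076568780585 deg 15.988620953665766
[0.0, 0.0, 0.267] [-0.0, -0.0, -0.0] mm 40.050000000000004 deg 0.0
[[-0.8252 -0.0492  0.5627]
 [-0.1346  0.9846 -0.1114]
 [-0.5485 -0.1677 -0.8192]]
```

carry_out(
  motion=[
    {"slide":[0.142,0.044,0.159],"twist":[0.005,-0.011,-0.088],"claw":0},
    {"slide":[0.142,0.044,0.159],"twist":[0.005,-0.011,-0.088],"claw":0},
    {"slide":[0.142,0.044,0.159],"twist":[0.005,-0.011,-0.088],"claw":0},
  ],
)

```text
clock: 4.45
eef_pos: [0.5118, 0.2377, 0.2453]
eef_rot: [[-0.826, -0.051, 0.561], [-0.139, 0.984, -0.115], [-0.546, -0.173, -0.82]]
contact_force: [-0.3, -0.6, -0.2]
grip_width: 0.0002
finger_force: 0.0
```

```bash
python3 - <<'E'
from plan import *
R=pose(GY,35,-174.2);a=axis(GY);p,Q=now();print(robot.state()["joints"])
chain([(GT+.06*a,R),(GT+.01*a,R)])
E
```

```text
[  58.007     0.6835  -31.7246   42.5284  -52.5707 -167.1316]
[-0.015, -0.001, -0.007] [-0.001, -0.001, 0.002] mm 2.48746859276655 deg 0.4409081537009721
[0.001, 0.0, 0.333] [-0.0, 0.0, -0.0] mm 49.950225224717464 deg 0.0
```

carry_out(
  motion=[
    {"slide":[-0.015,0,0.2],"twist":[0,0,0],"claw":0},
    {"slide":[-0.015,0,0.3],"twist":[0,0,0],"claw":0},
    {"slide":[-0.015,0,0.36],"twist":[0,0,0],"claw":0},
    {"slide":[-0.015,0,0.42],"twist":[0,0,0],"claw":0},
    {"slide":[-0.015,0,0.48],"twist":[0,0,0],"claw":0},
  ],
)

```text
clock: 4.95
eef_pos: [0.5554, 0.2304, 0.1893]
eef_rot: [[-0.825, -0.049, 0.563], [-0.135, 0.984, -0.113], [-0.549, -0.169, -0.819]]
contact_force: [-1.6, -0.2, 1.3]
grip_width: -0.0002
finger_force: 0.8
```

carry_out(
  motion=[
    {"slide":[0,0,0.03],"twist":[0,0,0],"claw":0},
    {"slide":[0,0,0.06],"twist":[0,0,0],"claw":0},
    {"slide":[0,0,0.08],"twist":[0,0,0],"claw":0},
  ],
)

```text
clock: 5.25
eef_pos: [0.5619, 0.2288, 0.1792]
eef_rot: [[-0.825, -0.05, 0.562], [-0.137, 0.984, -0.113], [-0.548, -0.17, -0.819]]
contact_force: [-0.3, 0.7, 1.8]
grip_width: -0.0002
finger_force: 0.7
```

carry_out(
  motion=[
    {"slide":[0,0,0.02],"twist":[0,0,0],"claw":0},
    {"slide":[0,0,0.04],"twist":[0,0,0],"claw":0},
    {"slide":[0,0,0.053],"twist":[0,0,0],"claw":0},
  ],
)

```text
clock: 5.55
eef_pos: [0.5663, 0.228, 0.1728]
eef_rot: [[-0.825, -0.05, 0.563], [-0.137, 0.984, -0.113], [-0.548, -0.17, -0.819]]
contact_force: [-2.3, 2.3, 4.3]
grip_width: -0.0
finger_force: 2.3
```

carry_out(
  motion=[
    {"slide":[0,0,0.02],"twist":[0,0,0],"claw":0},
    {"slide":[0,0,0.033],"twist":[0,0,0],"claw":0},
  ],
)

```text
clock: 5.75
eef_pos: [0.5691, 0.2275, 0.169]
eef_rot: [[-0.825, -0.05, 0.563], [-0.137, 0.984, -0.113], [-0.548, -0.17, -0.819]]
contact_force: [-6.0, 0.9, 6.0]
grip_width: 0.0003
finger_force: 4.3
```

carry_out(
  motion=[
    {"slide":[0,0,0.013],"twist":[0,0,0],"claw":0},
    {"slide":[0,0,0.02],"twist":[0,0,0],"claw":0},
  ],
)

```text
clock: 5.95
eef_pos: [0.5707, 0.2272, 0.1667]
eef_rot: [[-0.825, -0.05, 0.563], [-0.137, 0.984, -0.113], [-0.548, -0.17, -0.819]]
contact_force: [-7.2, 1.4, 8.2]
grip_width: 0.0002
finger_force: 5.3
```

carry_out(
  motion=[
    {"slide":[0,0,0.013],"twist":[0,0,0],"claw":0},
    {"slide":[0,0,0.02],"twist":[0,0,0],"claw":0},
  ],
)

```text
clock: 6.15
eef_pos: [0.5724, 0.227, 0.1645]
eef_rot: [[-0.825, -0.05, 0.563], [-0.137, 0.984, -0.113], [-0.549, -0.17, -0.819]]
contact_force: [-8.7, 1.6, 9.9]
grip_width: 0.0001
finger_force: 6.5
```

carry_out(
  motion=[
    {"slide":[0,0,0.013],"twist":[0,0,0],"claw":0},
    {"slide":[0,0,0.013],"twist":[0,0,0],"claw":0},
  ],
)

```text
clock: 6.35
eef_pos: [0.5734, 0.2268, 0.163]
eef_rot: [[-0.825, -0.05, 0.563], [-0.137, 0.984, -0.113], [-0.549, -0.17, -0.818]]
contact_force: [-10.7, 1.3, 10.0]
grip_width: 0.0001
finger_force: 7.2
```

carry_out(
  motion=[
    {"slide":[0,0,0.013],"twist":[0,0,0],"claw":0},
    {"slide":[0,0,0.013],"twist":[0,0,0],"claw":0},
  ],
)

```text
clock: 6.55
eef_pos: [0.5745, 0.2266, 0.1616]
eef_rot: [[-0.825, -0.05, 0.564], [-0.137, 0.984, -0.112], [-0.549, -0.17, -0.818]]
contact_force: [-11.7, 2.0, 11.6]
grip_width: 0.0002
finger_force: 7.8
```

carry_out(
  motion=[
    {"slide":[0,0,0.013],"twist":[0,0,0],"claw":0},
    {"slide":[0,0,0.013],"twist":[0,0,0],"claw":0},
  ],
)

```text
clock: 6.75
eef_pos: [0.5755, 0.2263, 0.1596]
eef_rot: [[-0.825, -0.05, 0.563], [-0.137, 0.984, -0.113], [-0.549, -0.17, -0.819]]
contact_force: [-4.6, 0.7, 5.1]
grip_width: -0.0
finger_force: 4.0
```

carry_out(
  motion=[
    {"slide":[0,0,0.013],"twist":[0,0,0],"claw":0},
    {"slide":[0,0,0.013],"twist":[0,0,0],"claw":0},
  ],
)

```text
clock: 6.95
eef_pos: [0.5768, 0.2261, 0.1581]
eef_rot: [[-0.825, -0.051, 0.562], [-0.137, 0.984, -0.113], [-0.548, -0.17, -0.819]]
contact_force: [-5.7, 1.9, 8.5]
grip_width: 0.0
finger_force: 4.9
```

The click came through: axial force dropped from 16 N to 7 N, well below 25 N. Now I'll retreat and go to the dial.

```bash
python3 - <<'E'
from plan import *
p,R=now();p0=p-R[:,2]*.15;D=np.array([.497,-.0185,.2])
chain([(p0,R),([.45,.2,.32],pose(GY,26,-146)),([.46,.12,.32],pose(GY,17,-112)),([.47,.04,.30],pose(GY,6,-76)),([.49,-.0185,.27],pose(0,0,-42)),(D,pose(0,0,-33.6))],p,R)
E
```

```text
[-0.0, -0.0, -1.0] [0.0, 0.0, 0.0] mm 150.0 deg 0.0
[0.13, -0.312, -0.34] [-0.026, 0.043, -0.156] mm 71.91307252509797 deg 29.50078643019538
[0.256, -0.467, 0.075] [-0.045, 0.023, -0.188] mm 80.67295085714915 deg 35.04133559098454
[0.478, -0.216, 0.177] [-0.062, -0.008, -0.199] mm 83.03946350982766 deg 37.5458599581898
[0.401, -0.015, 0.22] [-0.025, -0.022, -0.189] mm 68.64462834046084 deg 34.544058823479325
[0.034, -0.031, 0.467] [-0.0, -0.001, -0.047] mm 70.38916820079635 deg 8.461914676951075
```

carry_out(
  motion=[
    {"slide":[0,0,-0.3],"twist":[0,0,0],"claw":0},
    {"slide":[0,0,-0.6],"twist":[0,0,0],"claw":0},
    {"slide":[0,0,-0.9],"twist":[0,0,0],"claw":0},
    {"slide":[0,0,-1.0],"twist":[0,0,0],"claw":0},
  ],
)

```text
clock: 7.35
eef_pos: [0.4916, 0.2437, 0.2839]
eef_rot: [[-0.824, -0.051, 0.564], [-0.136, 0.985, -0.11], [-0.549, -0.167, -0.819]]
contact_force: [-0.3, 1.2, -0.0]
grip_width: 0.0002
finger_force: 0.0
```

carry_out(
  motion=[
    {"slide":[0.13,-0.312,-0.34],"twist":[-0.026,0.043,-0.156],"claw":0},
    {"slide":[0.13,-0.312,-0.34],"twist":[-0.026,0.043,-0.156],"claw":0},
    {"slide":[0.13,-0.312,-0.34],"twist":[-0.026,0.043,-0.156],"claw":0},
    {"slide":[0.13,-0.312,-0.34],"twist":[-0.026,0.043,-0.156],"claw":0},
  ],
)

```text
clock: 7.75
eef_pos: [0.4497, 0.1993, 0.3198]
eef_rot: [[-0.758, -0.493, 0.428], [-0.577, 0.812, -0.086], [-0.305, -0.312, -0.9]]
contact_force: [-0.2, 1.3, 0.4]
grip_width: 0.0001
finger_force: 0.0
```

carry_out(
  motion=[
    {"slide":[0.256,-0.467,0.075],"twist":[-0.045,0.023,-0.188],"claw":0.5},
    {"slide":[0.256,-0.467,0.075],"twist":[-0.045,0.023,-0.188],"claw":0.5},
    {"slide":[0.256,-0.467,0.075],"twist":[-0.045,0.023,-0.188],"claw":0.5},
    {"slide":[0.256,-0.467,0.075],"twist":[-0.045,0.023,-0.188],"claw":0.5},
    {"slide":[0.256,-0.467,0.075],"twist":[-0.045,0.023,-0.188],"claw":0.5},
  ],
)

```text
clock: 8.25
eef_pos: [0.4598, 0.1186, 0.3188]
eef_rot: [[-0.365, -0.886, 0.284], [-0.929, 0.364, -0.059], [-0.052, -0.286, -0.957]]
contact_force: [0.1, 0.2, 0.0]
grip_width: 0.0428
finger_force: 0.0
```

carry_out(
  motion=[
    {"slide":[0.478,-0.216,0.177],"twist":[-0.062,-0.008,-0.199],"claw":0.5},
    {"slide":[0.478,-0.216,0.177],"twist":[-0.062,-0.008,-0.199],"claw":0.5},
    {"slide":[0.478,-0.216,0.177],"twist":[-0.062,-0.008,-0.199],"claw":0.5},
    {"slide":[0.478,-0.216,0.177],"twist":[-0.062,-0.008,-0.199],"claw":0.5},
    {"slide":[0.478,-0.216,0.177],"twist":[-0.062,-0.008,-0.199],"claw":0.5},
  ],
)

```text
clock: 8.75
eef_pos: [0.4694, 0.0386, 0.2986]
eef_rot: [[0.241, -0.966, 0.098], [-0.97, -0.244, -0.021], [0.044, -0.09, -0.995]]
contact_force: [0.2, 0.2, 0.3]
grip_width: 0.0427
finger_force: 0.0
```

carry_out(
  motion=[
    {"slide":[0.401,-0.015,0.22],"twist":[-0.025,-0.022,-0.189],"claw":0.5},
    {"slide":[0.401,-0.015,0.22],"twist":[-0.025,-0.022,-0.189],"claw":0.5},
    {"slide":[0.401,-0.015,0.22],"twist":[-0.025,-0.022,-0.189],"claw":0.5},
    {"slide":[0.401,-0.015,0.22],"twist":[-0.025,-0.022,-0.189],"claw":0.5},
    {"slide":[0.401,-0.015,0.22],"twist":[-0.025,-0.022,-0.189],"claw":0.5},
  ],
)

```text
clock: 9.25
eef_pos: [0.4894, -0.0194, 0.268]
eef_rot: [[0.744, -0.668, -0.004], [-0.668, -0.744, -0.002], [-0.001, 0.004, -1.0]]
contact_force: [0.1, 0.2, 0.1]
grip_width: 0.0428
finger_force: 0.0
```

```bash
cat > wv.py <<'E'
from plan import *
import sys
s=robot.state();print(s["clock"],s["joints"],s["eef_pos"],s["contact_force"])
c=robot.camera("wrist");np.savez(sys.argv[1],**c)
def proj(X):
    q=c["R"]@X+c["t"];r=np.hypot(*q[:2]);th=np.arctan2(r,q[2]);return c["cx"]+f(c)*th*q[0]/r,c["cy"]+f(c)*th*q[1]/r
def unproj(u,v,z):
    a,b=u-c["cx"],v-c["cy"];r=np.hypot(a,b);th=r/f(c);d=c["R"].T@np.array([a/r*np.sin(th),b/r*np.sin(th),np.cos(th)]);o=-c["R"].T@c["t"];return o+d*(z-o[2])/d[2]
im=cv2.resize(c["frame"][...,::-1],(800,600))
E
cat > a.py <<'E'
from wv import *
D=np.array([.4972,-.0185,.116]);k=np.radians(-33.6);e=np.array([np.cos(k),np.sin(k),0])*.03
for X in(D,D+e,D-e):
    u,v=proj(X);cv2.drawMarker(im,(int(u*1.5625),int(v*1.5625)),(255,0,255),0,12)
cv2.imwrite("pics/"+sys.argv[1]+".png",im)
E
python3 a.py w2
```

```text
9.25 [ 16.1397   7.3738   2.419    0.0503 -85.277   31.9431] [ 0.4894 -0.0194  0.268 ] [0.055  0.239  0.1093]
```

View pics/w2.png

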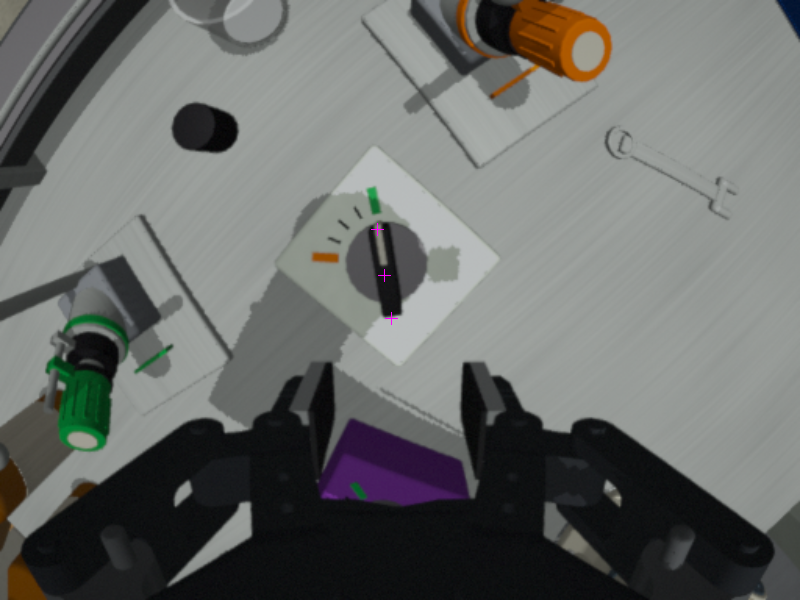

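Wrist view: the white box's dial bar runs from (378,228), the pointer end, to (391,318), matching my predicted markers. The green mark is at (374,200) and the orange mark at (325,257).

```bash
cat > b.py <<'E'
from wv import *
k=1.5625
U=lambda u,v,z:unproj(u/k,v/k,z)
g,o=U(374,200,.07),U(325,257.5,.07);a,b=U(378,224,.116),U(391.5,318,.116);d=U(386.5,262,.08)
an=lambda q:np.degrees(np.arctan2(q[1],q[0]))
print("bar",a,b,(a+b)/2,an(a-b),np.linalg.norm(a-b),"disc",d);
for ctr in((a+b)/2,np.array([.4975,-.0185,0])): print("marks",an(g-ctr),an(o-ctr))
hd=an(a-b)
P=np.r_[((a+b)/2)[:2]*.5+np.array([.4975,-.0185])*.5,.09]
chain([(P+[0,0,.05],pose(0,0,hd)),(P,pose(0,0,hd))]);print(P)
E
python3 b.py w3
```

```text
9.3 [ 16.1646   7.3561   2.4088   0.0568 -85.2613  31.877 ] [ 0.4894 -0.0193  0.2681] [0.4054 0.437  1.5975]
bar [ 0.5248 -0.0375  0.116 ] [ 0.4728 -0.002   0.116 ] [ 0.4988 -0.0198  0.116 ] -34.29701382101108 0.06300543873436765 disc [ 0.4985 -0.0201  0.08  ]
marks -30.864726249108916 45.72152235958458
marks -31.40703984854352 43.444832153670774
[0.043, -0.042, 0.856] [0.001, 0.0, -0.044] mm 128.71617031282432 deg 7.922045190479539
[0.001, 0.0, 0.333] [-0.0, 0.0, 0.0] mm 49.950225224717464 deg 0.0
[ 0.4981 -0.0191  0.09  ]
```

carry_out(
  motion=[
    {"slide":[0.043,-0.042,0.33],"twist":[0,0,-0.044],"claw":0.6},
    {"slide":[0.043,-0.042,0.65],"twist":[0,0,-0.044],"claw":0.6},
    {"slide":[0.043,-0.042,0.856],"twist":[0,0,-0.044],"claw":0.6},
    {"slide":[0.043,-0.042,0.856],"twist":[0,0,-0.044],"claw":0.6},
  ],
)

```text
clock: 9.75
eef_pos: [0.4949, -0.0193, 0.1365]
eef_rot: [[0.826, -0.563, -0.01], [-0.563, -0.826, -0.003], [-0.006, 0.008, -1.0]]
contact_force: [-0.2, 0.5, 0.3]
grip_width: 0.051
finger_force: 0.0
```

carry_out(
  motion=[
    {"slide":[0,0,0.17],"twist":[0,0,0],"claw":0.6},
    {"slide":[0,0,0.333],"twist":[0,0,0],"claw":0.6},
    {"slide":[0,0,0.333],"twist":[0,0,0],"claw":0.6},
  ],
)

```text
clock: 10.05
eef_pos: [0.4975, -0.0191, 0.0902]
eef_rot: [[0.827, -0.562, -0.003], [-0.562, -0.827, -0.002], [-0.001, 0.004, -1.0]]
contact_force: [-0.6, 0.9, -0.1]
grip_width: 0.0511
finger_force: 0.0
```

carry_out(
  motion=[
    {"slide":[0,0,0],"twist":[0,0,0],"claw":0},
    {"slide":[0,0,0],"twist":[0,0,0],"claw":0},
    {"slide":[0,0,0],"twist":[0,0,0],"claw":0},
    {"slide":[0,0,0],"twist":[0,0,0],"claw":0},
    {"slide":[0,0,0],"twist":[0,0,0],"claw":0},
  ],
)

```text
clock: 10.55
eef_pos: [0.5, -0.0189, 0.0934]
eef_rot: [[0.828, -0.561, 0.004], [-0.561, -0.828, -0.002], [0.004, -0.001, -1.0]]
contact_force: [-2.0, -0.2, 6.4]
grip_width: 0.0127
finger_force: 59.7
```

```bash
python3 - <<'E'
from plan import *
s=robot.state();print(s["clock"],s["joints"],s["grip_width"],s["finger_force"],s["contact_force"],s["moment"]);p,R=now();h=np.degrees(np.arctan2(R[1,0],R[0,0]));print("heading",h,"twist",(44.2-h)/180,p)
E
```

```text
10.55 [ 15.9286  13.9928 -15.6792   0.1851 -60.1376  39.8462] 0.012749205836801432 59.7464919090271 [-1.9709 -0.223   6.4404] [-0.0259  0.6042  0.0479]
heading -34.13336555871106 twist 0.4351853642150615 [ 0.5    -0.0189  0.0934]
```

carry_out(
  motion=[
    {"slide":[0,0,0],"twist":[0,0,-0.04],"claw":0},
    {"slide":[0,0,0],"twist":[0,0,-0.08],"claw":0},
    {"slide":[0,0,0],"twist":[0,0,-0.12],"claw":0},
    {"slide":[0,0,0],"twist":[0,0,-0.16],"claw":0},
    {"slide":[0,0,0],"twist":[0,0,-0.2],"claw":0},
  ],
)

```text
clock: 11.05
eef_pos: [0.5001, -0.0185, 0.0934]
eef_rot: [[0.999, 0.037, 0.004], [0.037, -0.999, -0.001], [0.004, 0.001, -1.0]]
contact_force: [-0.7, 2.0, 7.4]
grip_width: 0.0128
finger_force: 59.8
```

carry_out(
  motion=[
    {"slide":[0,0,0],"twist":[0,0,-0.04],"claw":0},
    {"slide":[0,0,0],"twist":[0,0,-0.08],"claw":0},
    {"slide":[0,0,0],"twist":[0,0,-0.12],"claw":0},
    {"slide":[0,0,0],"twist":[0,0,-0.16],"claw":0},
    {"slide":[0,0,0],"twist":[0,0,-0.2],"claw":0},
  ],
)

```text
clock: 11.55
eef_pos: [0.5, -0.018, 0.0934]
eef_rot: [[0.787, 0.617, 0.004], [0.617, -0.787, -0.0], [0.003, 0.003, -1.0]]
contact_force: [-2.2, 3.8, 7.3]
grip_width: 0.0126
finger_force: 60.0
```

carry_out(
  motion=[
    {"slide":[0,0,0],"twist":[0,0,-0.035],"claw":0},
    {"slide":[0,0,0],"twist":[0,0,-0.035],"claw":0},
    {"slide":[0,0,0],"twist":[0,0,-0.035],"claw":0},
  ],
)

```text
clock: 11.85
eef_pos: [0.4999, -0.0179, 0.0934]
eef_rot: [[0.717, 0.697, 0.004], [0.697, -0.717, -0.0], [0.003, 0.003, -1.0]]
contact_force: [-2.5, 4.1, 7.3]
grip_width: 0.0126
finger_force: 60.0
```

```bash
python3 - <<'E'
from plan import *
s=robot.state();print(s["clock"],s["joints"],s["grip_width"],s["finger_force"],s["contact_force"],s["moment"]);p,R=now();h=np.degrees(np.arctan2(R[1,0],R[0,0]));print("heading",h,"twist",(44.2-h)/180,p)
E
```

```text
11.85 [ 15.9741  13.9806 -15.6564   0.0756 -60.1379 118.1601] 0.012649728392886243 60.01766324043274 [-2.4575  4.0732  7.3029] [1.4913 1.0888 0.0979]
heading 44.17198402128327 twist 0.0001556443262040593 [ 0.4999 -0.0179  0.0934]
```

carry_out(
  motion=[
    {"slide":[0,0,0],"twist":[0,0,0],"claw":0.6},
    {"slide":[0,0,0],"twist":[0,0,0],"claw":0.6},
    {"slide":[0,0,0],"twist":[0,0,0],"claw":0.6},
    {"slide":[0,0,0],"twist":[0,0,0],"claw":0.6},
  ],
)

```text
clock: 12.25
eef_pos: [0.4987, -0.019, 0.0911]
eef_rot: [[0.718, 0.696, 0.0], [0.696, -0.718, -0.002], [-0.001, 0.002, -1.0]]
contact_force: [-0.1, -0.5, 0.6]
grip_width: 0.0512
finger_force: 0.0
```

carry_out(
  motion=[
    {"slide":[0,0,-0.3],"twist":[0,0,0],"claw":0.6},
    {"slide":[0,0,-0.6],"twist":[0,0,0],"claw":0.6},
    {"slide":[0,0,-0.9],"twist":[0,0,0],"claw":0.6},
    {"slide":[0,0,-1.0],"twist":[0,0,0],"claw":0.6},
    {"slide":[0,0,-1.0],"twist":[0,0,0],"claw":0.6},
  ],
)

```text
clock: 12.75
eef_pos: [0.5001, -0.0186, 0.2442]
eef_rot: [[0.718, 0.696, 0.006], [0.696, -0.718, -0.001], [0.004, 0.005, -1.0]]
contact_force: [-0.6, 0.5, -0.7]
grip_width: 0.0511
finger_force: 0.0
```

```bash
sed -i 's/-33.6/44.2/' a.py; python3 a.py w4
```

```text
12.75 [ 15.9527   8.4897   0.2685   0.1518 -81.4375 118.1614] [ 0.5001 -0.0186  0.2442] [-0.5598  0.5208 -0.739 ]
```

View pics/w4.png

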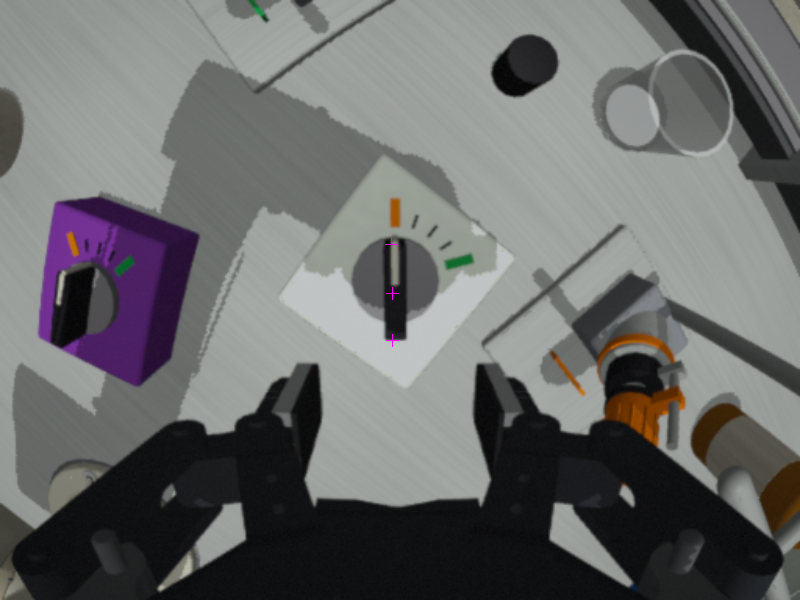

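The pointer (395,262) lines up with the orange mark (395,212). Now the orange cap.

```bash
python3 - <<'E'
from plan import *
a=axis(OY);Rf=pose(OY,35,-184.9);o=OT+.002*Rf[:,0];print(o)
q=lambda k:pose(OY,35*max(0,(k-.3)/.7),44.2-229.1*k)
W=[([.45,-.06,.34],.15),([.42,-.10,.36],.31),([.41,-.14,.36],.47),([.41,-.17,.36],.63),([.41,-.18,.35],.79),([.42,-.186,.33],.92),(o+.08*a,1)]
chain([(x,q(k)) for x,k in W])
E
```

```text
[ 0.5232 -0.1953  0.1653]
[-0.427, -0.028, -0.654] [0.001, -0.001, 0.191] mm 117.23332504028025 deg 34.38094239546089
[-0.242, 0.229, -0.133] [0.0, 0.003, 0.203] mm 53.810918966321324 deg 36.54398992994607
[0.06, 0.268, -0.0] [0.03, 0.035, 0.203] mm 41.195145345052495 deg 37.47027621995867
[0.179, 0.09, 0.002] [0.043, 0.01, 0.204] mm 30.05432581176959 deg 37.570014639337046
[0.067, 0.007, 0.066] [0.042, -0.018, 0.203] mm 14.1462009034228 deg 37.45427612436262
[0.02, -0.029, 0.15] [0.02, -0.031, 0.165] mm 23.112172117739174 deg 30.43331069732638
[0.012, 0.0, 0.765] [0.004, -0.022, 0.102] mm 114.76411677872139 deg 18.79599957437752
```

carry_out(
  motion=[
    {"slide":[-0.427,-0.028,-0.654],"twist":[0,0,0.191],"claw":1},
    {"slide":[-0.427,-0.028,-0.654],"twist":[0,0,0.191],"claw":1},
    {"slide":[-0.427,-0.028,-0.654],"twist":[0,0,0.191],"claw":1},
    {"slide":[-0.427,-0.028,-0.654],"twist":[0,0,0.191],"claw":1},
    {"slide":[-0.427,-0.028,-0.654],"twist":[0,0,0.191],"claw":1},
  ],
)

```text
clock: 13.3
eef_pos: [0.4493, -0.0601, 0.3384]
eef_rot: [[0.986, 0.168, -0.001], [0.168, -0.986, -0.001], [-0.001, 0.001, -1.0]]
contact_force: [0.5, -0.4, -0.1]
grip_width: 0.0853
finger_force: 0.0
```

carry_out(
  motion=[
    {"slide":[-0.242,0.229,-0.133],"twist":[0,0.003,0.203],"claw":1},
    {"slide":[-0.242,0.229,-0.133],"twist":[0,0.003,0.203],"claw":1},
    {"slide":[-0.242,0.229,-0.133],"twist":[0,0.003,0.203],"claw":1},
    {"slide":[-0.242,0.229,-0.133],"twist":[0,0.003,0.203],"claw":1},
    {"slide":[-0.242,0.229,-0.133],"twist":[0,0.003,0.203],"claw":1},
  ],
)

```text
clock: 13.8
eef_pos: [0.4195, -0.0999, 0.3576]
eef_rot: [[0.893, -0.451, 0.006], [-0.451, -0.893, -0.003], [0.007, 0.0, -1.0]]
contact_force: [-0.4, -0.1, -0.4]
grip_width: 0.0854
finger_force: 0.0
```

carry_out(
  motion=[
    {"slide":[0.06,0.268,0],"twist":[0.03,0.035,0.203],"claw":1},
    {"slide":[0.06,0.268,0],"twist":[0.03,0.035,0.203],"claw":1},
    {"slide":[0.06,0.268,0],"twist":[0.03,0.035,0.203],"claw":1},
    {"slide":[0.06,0.268,0],"twist":[0.03,0.035,0.203],"claw":1},
    {"slide":[0.06,0.268,0],"twist":[0.03,0.035,0.203],"claw":1},
  ],
)

```text
clock: 14.3
eef_pos: [0.4091, -0.1399, 0.3578]
eef_rot: [[0.442, -0.884, 0.149], [-0.893, -0.449, -0.014], [0.08, -0.127, -0.989]]
contact_force: [0.7, -1.0, 0.4]
grip_width: 0.0853
finger_force: 0.0
```

carry_out(
  motion=[
    {"slide":[0.179,0.09,0.002],"twist":[0.043,0.01,0.204],"claw":1},
    {"slide":[0.179,0.09,0.002],"twist":[0.043,0.01,0.204],"claw":1},
    {"slide":[0.179,0.09,0.002],"twist":[0.043,0.01,0.204],"claw":1},
    {"slide":[0.179,0.09,0.002],"twist":[0.043,0.01,0.204],"claw":1},
    {"slide":[0.179,0.09,0.002],"twist":[0.043,0.01,0.204],"claw":1},
  ],
)

```text
clock: 14.8
eef_pos: [0.4091, -0.1699, 0.3577]
eef_rot: [[-0.173, -0.944, 0.281], [-0.985, 0.173, -0.025], [-0.025, -0.281, -0.959]]
contact_force: [-0.6, -0.2, 0.5]
grip_width: 0.0855
finger_force: 0.0
```

carry_out(
  motion=[
    {"slide":[0.067,0.007,0.066],"twist":[0.042,-0.018,0.203],"claw":1},
    {"slide":[0.067,0.007,0.066],"twist":[0.042,-0.018,0.203],"claw":1},
    {"slide":[0.067,0.007,0.066],"twist":[0.042,-0.018,0.203],"claw":1},
    {"slide":[0.067,0.007,0.066],"twist":[0.042,-0.018,0.203],"claw":1},
    {"slide":[0.067,0.007,0.066],"twist":[0.042,-0.018,0.203],"claw":1},
  ],
)

```text
clock: 15.3
eef_pos: [0.409, -0.1797, 0.3474]
eef_rot: [[-0.669, -0.618, 0.413], [-0.69, 0.722, -0.037], [-0.275, -0.31, -0.91]]
contact_force: [0.0, 0.3, 0.2]
grip_width: 0.0855
finger_force: 0.0
```

```bash
python3 - <<'E'
from plan import *
s=robot.state();print(s["clock"],s["joints"],s["contact_force"])
a=axis(OY);Rf=pose(OY,35,-184.9);o=OT+.002*Rf[:,0]
q=lambda k:pose(OY,35*max(0,(k-.3)/.7),44.2-229.1*k)
chain([(x,q(k)) for x,k in [([.42,-.186,.33],.92),(o+.08*a,1)]])
E
```

```text
15.3 [ -2.6026 -14.8198 -11.6325   1.123  -68.7214 -44.335 ] [0.0458 0.2619 0.1613]
[0.012, -0.039, 0.137] [0.02, -0.031, 0.166] mm 21.442131423904673 deg 30.60899867685972
[0.011, 0.001, 0.765] [0.003, -0.022, 0.101] mm 114.761960161022 deg 18.61412366994482
```

carry_out(
  motion=[
    {"slide":[0.012,-0.035,0.142],"twist":[0.02,-0.031,0.165],"claw":1},
    {"slide":[0.012,-0.035,0.142],"twist":[0.02,-0.031,0.165],"claw":1},
    {"slide":[0.012,-0.035,0.142],"twist":[0.02,-0.031,0.165],"claw":1},
    {"slide":[0.012,-0.035,0.142],"twist":[0.02,-0.031,0.165],"claw":1},
    {"slide":[0.012,-0.035,0.142],"twist":[0.02,-0.031,0.165],"claw":1},
  ],
)

```text
clock: 15.8
eef_pos: [0.4198, -0.1855, 0.3291]
eef_rot: [[-0.837, -0.192, 0.513], [-0.249, 0.967, -0.044], [-0.488, -0.165, -0.857]]
contact_force: [-0.4, 0.3, 0.4]
grip_width: 0.0856
finger_force: 0.0
```

carry_out(
  motion=[
    {"slide":[0.011,0,0.25],"twist":[0.003,-0.022,0.101],"claw":1},
    {"slide":[0.011,0,0.5],"twist":[0.003,-0.022,0.101],"claw":1},
    {"slide":[0.011,0,0.765],"twist":[0.003,-0.022,0.101],"claw":1},
    {"slide":[0.011,0,0.765],"twist":[0.003,-0.022,0.101],"claw":1},
  ],
)

```text
clock: 16.2
eef_pos: [0.4765, -0.1908, 0.2246]
eef_rot: [[-0.822, 0.078, 0.564], [0.062, 0.997, -0.046], [-0.566, -0.003, -0.825]]
contact_force: [-0.4, 0.1, -0.0]
grip_width: 0.0853
finger_force: 0.0
```

```bash
cat > c.py <<'E'
from wv import *
a=axis(OY);Rf=pose(OY,35,-184.9);o=OT+.002*Rf[:,0]
print(robot.tip_of("wrist","orange_cap_top"))
for X,col in((OT,(255,0,255)),(o,(255,255,0))):
    u,v=proj(X);print(u,v);cv2.drawMarker(im,(int(u*1.5625),int(v*1.5625)),col,0,12)
hsv=cv2.cvtColor(c["frame"],cv2.COLOR_RGB2HSV);n,l,st,ce=cv2.connectedComponentsWithStats(((hsv[...,1]<60)&(hsv[...,2]>170)).astype(np.uint8))
i=min(range(1,n),key=lambda i:np.hypot(*(ce[i]-[u,v]))+ (st[i][4]<80)*999);print("spot",ce[i],st[i])
chain([(o-.037*a,Rf)])
cv2.imwrite("pics/"+sys.argv[1]+".png",im)
E
python3 c.py w5
```

```text
16.2 [ -4.045  -10.2376 -30.5329   0.6275 -35.2552 -90.7553] [ 0.4765 -0.1908  0.2246] [-0.3774  0.1167 -0.0461]
[{'location': [254.2, 210.8], 'p': 0.62}]
254.4985827078368 212.6976167481092
254.52025808809046 210.2522278654647
spot [252.8244 211.058 ] [238 197  30  29 672]
[0.004, -0.0, 0.778] [0.0, -0.0, 0.003] mm 116.70154240625956 deg 0.54
```

View pics/w5.png

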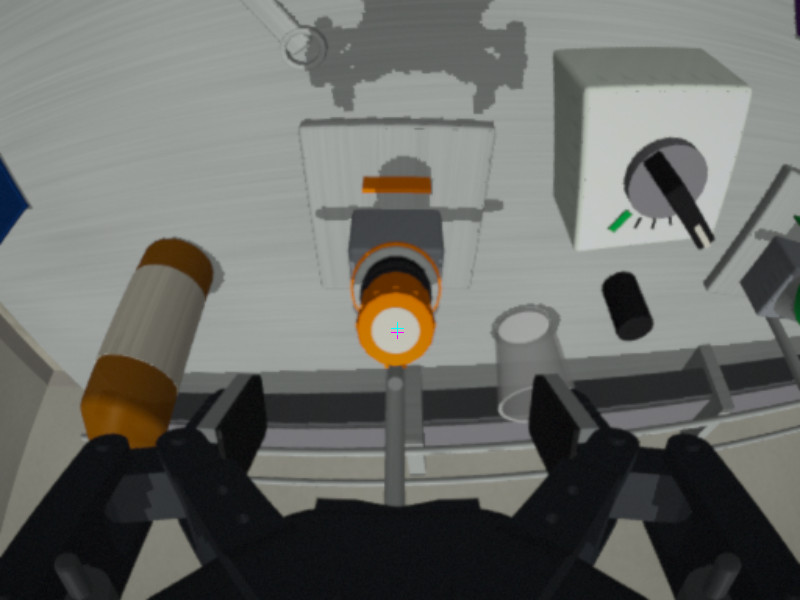

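The orange spot at (396,330) coincides with the prediction, and the fingers straddle it evenly. I'll advance along the axis, grip and pull.

carry_out(
  motion=[
    {"slide":[0.004,0,0.25],"twist":[0,0,0],"claw":1},
    {"slide":[0.004,0,0.45],"twist":[0,0,0],"claw":1},
    {"slide":[0.004,0,0.6],"twist":[0,0,0],"claw":1},
    {"slide":[0.004,0,0.76],"twist":[0,0,0],"claw":1},
    {"slide":[0.004,0,0.76],"twist":[0,0,0],"claw":1},
  ],
)

```text
clock: 16.8
eef_pos: [0.5439, -0.1969, 0.1375]
eef_rot: [[-0.817, 0.079, 0.572], [0.063, 0.997, -0.048], [-0.574, -0.003, -0.819]]
contact_force: [-0.4, -0.3, -0.0]
grip_width: 0.0855
finger_force: 0.0
```

carry_out(
  motion=[
    {"slide":[0,0,0],"twist":[0,0,0],"claw":0},
    {"slide":[0,0,0],"twist":[0,0,0],"claw":0},
    {"slide":[0,0,0],"twist":[0,0,0],"claw":0},
    {"slide":[0,0,0],"twist":[0,0,0],"claw":0},
    {"slide":[0,0,0],"twist":[0,0,0],"claw":0},
  ],
)

```text
clock: 17.3
eef_pos: [0.5439, -0.1971, 0.14]
eef_rot: [[-0.814, 0.081, 0.576], [0.065, 0.997, -0.049], [-0.578, -0.002, -0.816]]
contact_force: [0.0, -0.8, 1.8]
grip_width: 0.0382
finger_force: 59.9
```

carry_out(
  motion=[
    {"slide":[0,0,-0.05],"twist":[0,0,0],"claw":0},
    {"slide":[0,0,-0.1],"twist":[0,0,0],"claw":0},
    {"slide":[0,0,-0.15],"twist":[0,0,0],"claw":0},
    {"slide":[0,0,-0.2],"twist":[0,0,0],"claw":0},
    {"slide":[0,0,-0.23],"twist":[0,0,0],"claw":0},
  ],
)

```text
clock: 17.8
eef_pos: [0.5239, -0.1953, 0.1683]
eef_rot: [[-0.814, 0.081, 0.576], [0.065, 0.997, -0.048], [-0.578, -0.002, -0.816]]
contact_force: [3.3, -2.9, -1.4]
grip_width: 0.0385
finger_force: 64.1
```

carry_out(
  motion=[
    {"slide":[0,0,-0.02],"twist":[0,0,0],"claw":0},
    {"slide":[0,0,-0.033],"twist":[0,0,0],"claw":0},
    {"slide":[0,0,-0.033],"twist":[0,0,0],"claw":0},
  ],
)

```text
clock: 18.1
eef_pos: [0.5213, -0.1951, 0.1721]
eef_rot: [[-0.814, 0.081, 0.576], [0.065, 0.997, -0.049], [-0.578, -0.002, -0.816]]
contact_force: [1.3, -3.3, 3.0]
grip_width: 0.038
finger_force: 64.3
```

carry_out(
  motion=[
    {"slide":[0,0,-0.01],"twist":[0,0,0],"claw":0},
    {"slide":[0,0,-0.01],"twist":[0,0,0],"claw":0},
  ],
)

```text
clock: 18.3
eef_pos: [0.5205, -0.195, 0.1731]
eef_rot: [[-0.814, 0.081, 0.575], [0.065, 0.997, -0.049], [-0.577, -0.002, -0.816]]
contact_force: [0.9, -2.4, 3.4]
grip_width: 0.0384
finger_force: 64.3
```

carry_out(
  motion=[
    {"slide":[0,0,0],"twist":[0,0,0],"claw":1},
    {"slide":[0,0,0],"twist":[0,0,0],"claw":1},
    {"slide":[0,0,0],"twist":[0,0,0],"claw":1},
    {"slide":[0,0,0],"twist":[0,0,0],"claw":1},
    {"slide":[0,0,0],"twist":[0,0,0],"claw":1},
  ],
)

```text
clock: 18.8
eef_pos: [0.5196, -0.1948, 0.1718]
eef_rot: [[-0.815, 0.081, 0.573], [0.065, 0.997, -0.048], [-0.575, -0.002, -0.818]]
contact_force: [0.1, 0.6, -0.4]
grip_width: 0.0854
finger_force: 0.0
```

carry_out(
  motion=[
    {"slide":[0,0,-0.2],"twist":[0,0,0],"claw":1},
    {"slide":[0,0,-0.5],"twist":[0,0,0],"claw":1},
    {"slide":[0,0,-0.8],"twist":[0,0,0],"claw":1},
    {"slide":[0,0,-1.0],"twist":[0,0,0],"claw":1},
    {"slide":[0,0,-1.0],"twist":[0,0,0],"claw":1},
  ],
)

```text
clock: 19.3
eef_pos: [0.4339, -0.1881, 0.3004]
eef_rot: [[-0.81, 0.081, 0.581], [0.064, 0.997, -0.05], [-0.583, -0.003, -0.812]]
contact_force: [0.9, -0.3, -0.9]
grip_width: 0.0855
finger_force: 0.0
```

```bash
cp c_side.npz old_side.npz; cp c_top.npz old_top.npz
python3 - <<'E'
from h import *
for n in("side","top"):
    c=robot.camera(n);np.savez("c_"+n,**c);print(robot.state()["clock"])
    for q in("green_cap_top","orange_cap_top"):
        r=robot.tip_of(n,q)[:2];print(n,q,[(np.round(x["location"],1),round(x["p"],2)) for x in r])
a=[]
for n,bx in(("side",[(205,125,285,205),(290,190,370,270),(225,195,305,275)]),("top",[(145,110,225,190),(295,130,375,210),(227,157,307,237)])):
    im=np.load(f"c_{n}.npz")["frame"][...,::-1]
    a.append(np.hstack([cv2.resize(im[y0:y1,x0:x1],(266,266),interpolation=cv2.INTER_CUBIC) for x0,y0,x1,y1 in bx]))
cv2.imwrite("pics/crop2.png",np.vstack(a))
E
```

```text
19.35
side green_cap_top [(array([318.6, 268.9]), 0.34)]
side orange_cap_top [(array([310.4, 222.9]), 0.87)]
19.5
top green_cap_top [(array([180.7, 166.5]), 0.82), (array([333.7, 188.4]), 0.53)]
top orange_cap_top [(array([336.2, 187.9]), 0.69)]
```

View pics/crop2.png

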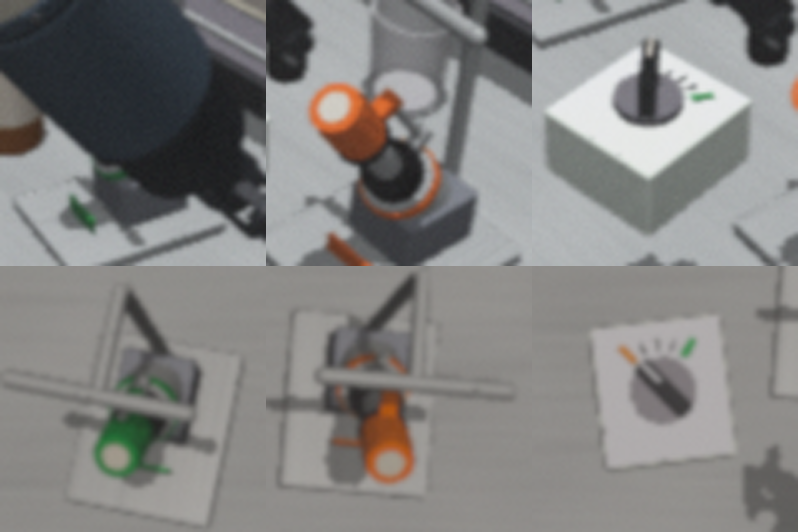

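The green cap is down on its spout, the orange cap is up with a bare spout showing below it, and the dial is at orange. Now a numerical check of the travels.

```bash
python3 - <<'E'
from plan import *
N={n:dict(np.load(f"c_{n}.npz")) for n in("side","top")};
def spot(c,u0,v0):
    hsv=cv2.cvtColor(c["frame"],cv2.COLOR_RGB2HSV);vv,uu=np.mgrid[:384,:512]
    w=((uu-u0)**2+(vv-v0)**2<36)&(hsv[...,1]<110)&(hsv[...,2]>120);return uu[w].mean(),vv[w].mean()
def along(c,uv,P0,a):
    R=c["R"];d=R.T@np.array([(uv[0]-c["cx"])/f(c),(uv[1]-c["cy"])/f(c),1]);o=-R.T@c["t"]
    s=np.linalg.lstsq(np.stack([a,-d],1),o-P0,rcond=None);return s[0][0]*1000,np.sqrt(s[1])*1000
for n,nm,u,v,P0,y in(("top","green",180,167.5,GT,GY),("top","orange",332,188.5,OT,OY),("side","orange",310.5,222.5,OT,OY)):
    uv=spot(N[n],u,v);print(n,nm,uv,along(N[n],uv,P0,axis(y)))
print(robot.state()["contact_force"])
E
```

```text
top green (np.float64(179.12048192771084), np.float64(167.710843373494)) (np.float64(-33.23240113498452), array([0.9162]))
top orange (np.float64(331.8679245283019), np.float64(189.0943396226415)) (np.float64(38.97084056500693), array([0.6003]))
side orange (np.float64(309.77464788732397), np.float64(221.83098591549296)) (np.float64(40.45405082635112), array([1.2968]))
[-0.5166 -0.7846  0.418 ]
```

Orange is off by about 40 mm (more than 35). The single-view green figure is coarse, so I'll clear the arm from the side view and check it.

carry_out(
  motion=[
    {"slide":[0,-0.8,-0.3],"twist":[0,0,0],"claw":1},
    {"slide":[0,-0.8,-0.3],"twist":[0,0,0],"claw":1},
    {"slide":[0,-0.8,-0.3],"twist":[0,0,0],"claw":1},
    {"slide":[0,-0.8,-0.3],"twist":[0,0,0],"claw":1},
  ],
)

```text
clock: 20.0
eef_pos: [0.3975, -0.3102, 0.332]
eef_rot: [[-0.815, 0.088, 0.573], [0.07, 0.996, -0.053], [-0.575, -0.003, -0.818]]
contact_force: [-0.7, -0.3, -0.6]
grip_width: 0.0855
finger_force: 0.0
```

```bash
python3 - <<'E'
from plan import *
c=robot.camera("side");np.savez("c_side",**c)
print([(np.round(x["location"],1),round(x["p"],2)) for x in robot.tip_of("side","green_cap_top")])
cv2.imwrite("pics/s3.png",cv2.resize(c["frame"][110:230,180:340,::-1],(800,600),interpolation=cv2.INTER_CUBIC))
E
```

```text
[(array([225.2, 149.5]), 0.36)]
```

View pics/s3.png

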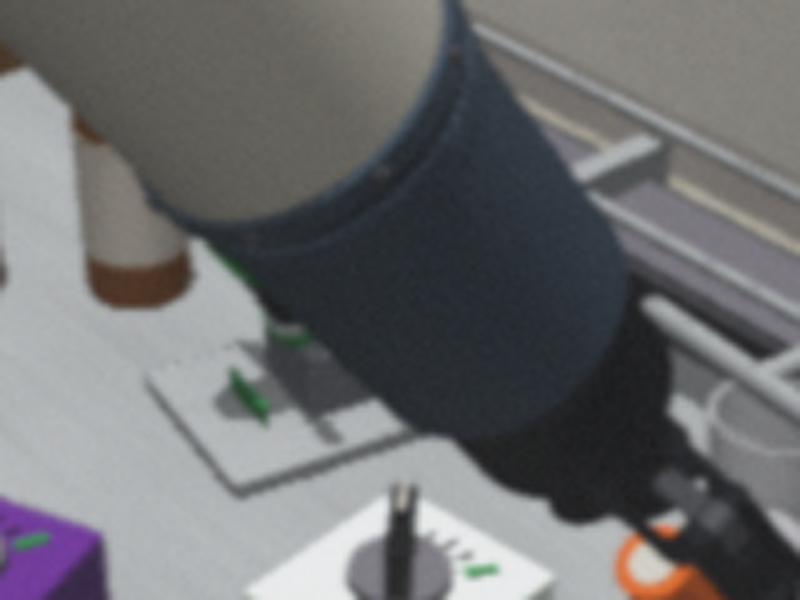

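The arm still hides the green cap. The saved wrist picture w2, taken after the press, shows its spot at (82,438), so I'll use that.

```bash
python3 - <<'E'
from plan import *
c=dict(np.load("w2.npz"));T=dict(np.load("c_top.npz"))
a_,b_=82/1.5625-c["cx"],438/1.5625-c["cy"];r=np.hypot(a_,b_);th=r/f(c)
d1=c["R"].T@np.array([a_/r*np.sin(th),b_/r*np.sin(th),np.cos(th)]);o1=-c["R"].T@c["t"]
d2=T["R"].T@np.array([(179.6-T["cx"])/f(T),(167.6-T["cy"])/f(T),1]);d2/=np.linalg.norm(d2);o2=-T["R"].T@T["t"]
a=axis(GY);s=np.linalg.lstsq(np.stack([a,-d1],1),o1-GT,rcond=None);print("axis-ray along mm",s[0][0]*1e3,np.sqrt(s[1])*1e3)
M=[np.eye(3)-np.outer(d,d) for d in(d1,d2)];X=np.linalg.solve(M[0]+M[1],M[0]@o1+M[1]@o2);print(X,(X-GT)@a*1e3)
E
```

```text
axis-ray along mm -41.093066398346814 [2.1802]
[0.5674 0.227  0.1625] -41.38842704395754
```

The green cap travelled about 38–41 mm, which means home and agrees with the click.

```bash
python3 -c "
from workcell import robot
print(robot.hand_in())"
```

```text
the job is handed in; nothing more can be done
None
```

I handed the job in at about 20 s: the green cap clicked home at about 16 N (overload limit 25 N), the dial pointer is on the orange mark, the orange cap is about 40 mm up its guide and clear of its spout, and I saw no contact with the bottles or other loose things.

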